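# Seat the marking template on the jig's stop pin

### The job

Pick up the white plastic marking template by its wooden grip bar and lay it on the stop pin of the plywood jig with its edge along the raised rail. Slide it along the rail, pressing only lightly, until its hole falls over the pin, then leave it lying flat on the board, square to the rail, without disturbing the roll, the glue bottle or the cutter.

Things in the scene. Friction and masses are not known exactly. Their poses are not given: they have to be found in the camera images.
- jig: fixed plywood board, 160 mm (its x) by 260 mm (its y), 12 mm thick; origin at the centre of its underside, z up. One steel stop pin stands on it, clamped in a slot along y at x = +37 mm: 10 mm in diameter, 10 mm high above the board's top face, top bevelled to 7 mm across. The pin does not move, but where along the slot it was clamped is not recorded (see slot_mid).
- slot_mid (a point): middle of the slot on the board's top face (x = +37, y = 0, z = 12 mm in the jig's frame, axes as the jig's), 28 mm from the rail's face. NOT the pin itself: the pin stands on the slot's line anywhere up to 16 mm to either side of this point along y.
- rail_mid (a point): middle of the foot of the rail's face (x = +65, y = 0, z = 12 mm in the jig's frame). The wooden rail runs along the whole far (+x) edge of the board, 260 mm; its straight upright face looks to the jig's -x and is 20 mm high above the board's top face.
- template: loose white plastic plate, 120 mm (its x) by 140 mm (its y), 6 mm thick, 0.14 to 0.24 kg in all, with one hole and a wooden grip bar. Origin at the centre of the plate's underside, z up. It starts flat on the table to the right of the jig. Its +x edge (away from the robot) goes against the rail; in place its x and y lie along the jig's.
- hole (a point): centre of the template's only hole, at the underside: x = +32 mm, y = 0 in the template's frame, 28 mm from its +x edge. Round, right through, 14 mm in diameter.
- grip (a point): point to grip in the bar's middle, at x = -28, y = 0, z = 35 mm in the template's frame. The bar is 22 mm wide (x), 80 mm long (y), its top 51 mm above the plate's underside; close the fingers across it, along the template's x.
- strip_roll: roll of corrugated card strip standing on its flat side, 84 mm across, 35 mm high, open in the middle; origin at the centre of its underside; leave alone
- glue: white glue bottle, 52 mm across, 130 mm high; origin at the centre of its underside; leave alone
- cutter: yellow snap-blade cutter lying flat, 18 mm by 150 mm, 15 mm high, its length along its y; origin at the underside of its handle's middle; leave alone
Not all that is in view belongs to the job. Of the things that look like the template, take the one that is farthest to the robot's right at the start.

How it is judged:
By the outcome, as a careful person would: the job done as asked, in the order asked, and still so for the second after the job is handed in, with the robot touching nothing.
It also fails if it takes over 72 s, if anything falls off the work surface, if the arm or the gripper's body presses on something with over 40 N, if the wrist force passes 120 N, or if a joint passes its speed limit or range.

### The arm

A 6-joint arm with a two-finger parallel gripper is mounted at the origin on the work surface. World frame = base frame: x ahead of the robot, y to its left, z up, the work surface at z = 0. Lengths are in m, angles in rad, forces in N, time in s.
With the tool pointing down it reaches from about 0.3 to 0.775 m from the base axis. Payload 14.6 kg.
Tool frame: the origin (TCP) lies midway between the tips of the shut fingers; the grasp point (between the pads) lies 19 mm behind it (ctrl.tcp_to_grasp is the z of the grasp point in the tool frame, in m); z points along the fingers, y is the line along which they close (so a half turn about z gives the same grasp; the last joint's range is limited). The gripper opens to 94 mm and grips with 3 to 60 N. Pads are 16 mm wide; open, the fingers measure 119 mm over their backs; the gripper's body (75 mm by 177 mm) begins 78 mm behind the grasp point.
Start: joints at [-1.305, 0.3, 1.521, -0, 1.321, -0.067], TCP at [0.18, -0.52, 0.205] pointing down, gripper open.
Joint ranges: [-3.03, 3.03], [-0.79, 2.21], [0.23, 2.52], [-1.04, 4.18], [0, 3.07], [-2.55, 2.55]. Speed limits (rad/s): [2.22, 2.22, 2.57, 3.14, 3.14, 3.14].

### API

Orientations are given as [roll, pitch, yaw] about the fixed x, y, z axes, in that order (R = Rz(yaw) Ry(pitch) Rx(roll)).
In Python, from station import monitor, camera, ctrl gives the robot as it stands.
- The arm moves only by the tool apply_moves, never from a script. Its argument "plan" is one flat list of numbers, 4 for each row, row after row: the shift along the tool's x, y, z in mm, then the turn about the tool's z in rad. In form: [dx, dy, dz, spin, dx, dy, dz, spin, ...]. A call has 1 to 20 rows; each row shifts and turns the commanded pose from where the row before left it, along the tool's axes as they then stand; what a row does not reach is not made up. A row lasts 1/10 s, in which the tool goes at most 50 mm and 8.59 degrees, less where a joint would pass 70% of its speed; a pose out of reach is approached as far as the arm can. A call is refused whole if a number of a shift passes 50 or a number of a turn 0.15, either way. A call with a gripper value outside its range is refused whole. "hand" is the gripper command: -1 is shut, 1 is fully open, values between are in proportion, set as the call begins (left out, the last holds). The fingers move at their own pace and stop on an object; "squeeze" is the grip in N (left out, the last holds). Time passes only in rows, so rows that do not move let the fingers close. It gives the time, the measured TCP pose, the force, the opening and the grip force at its end, in the units of the state.
- monitor.get_obs(): the state, without advancing time (a new reading comes with each control period).
- camera(name): name is "side" or "top" or "wrist"; returns a dict with "image" (400x640x3 uint8, red, green, blue), "range_z" (400x640 float32, m along the optical axis (not along the pixel's ray), 0 where there is no reading), "mtx" (3x3 intrinsics, pixels), "rvec" (rotation vector, rad) and "tvec" (3), from world to camera coordinates, as OpenCV has them. Camera axes: x right, y down, z forward; pixel columns grow to the right and rows downward; lengths in m; the calibration is good to about 2 mm. A picture is of the moment at which its call begins.
- ctrl.hand_in(): hands the job in; it is judged then, once.
The state is a dict: "time_s": time; "qpos": joint angles; "joint_vel": joint speeds; "tau": joint torques, N m; "ee_pos": TCP position; "eef_rot": TCP orientation; "force": force on the tool from outside, world axes, zero at the start; "moment": the same for the moment, N m; "grip_width": finger opening in m; "grip_force": force on a finger pad.
Only numpy, scipy, OpenCV 4.12 (cv2) and the standard library are available. Lean on these libraries where they do the work, as an engineer would, in place of code of your own. Each camera call takes 0.05 s, during which the arm holds its last target. There are 200 camera calls.

## Working session

There is one attempt and no reset: what is moved stays moved. The work goes in short steps, Python scripts to look and compute and a tool call to move; the robot and the scene stay as the last step left them, time stands still between calls to the robot, and variables do not carry over. Pictures are saved under pics/ and viewed, at most 10 in all, crops included, and the job is handed in when it is done.

Besides the shell and the picture viewer there is one more tool, called after "Request:" by a JSON object that holds its "op" and its "data". apply_moves: Moves the arm, as the interface text tells. Its arguments: {"type":"object","properties":{"plan":{"type":"array","items":{"type":"number"}},"hand":{"type":"number"},"squeeze":{"type":"number"}},"required":["plan"]}

```bash
mkdir -p pics
cat > h.py <<'E'
import numpy as np, cv2
from station import monitor, camera, ctrl
def cam(n, save=None):
    c=camera(n); c['R']=cv2.Rodrigues(np.array(c['rvec'],float))[0]; c['t']=np.array(c['tvec'],float).reshape(3); c['K']=np.array(c['mtx'],float)
    if save: cv2.imwrite(f'pics/{save}.png',c['image'][:,:,::-1])
    return c
def ray(c,uv,z):  # pixels -> world points on plane z
    uv=np.atleast_2d(np.array(uv,float)); d=np.c_[uv,np.ones(len(uv))]@np.linalg.inv(c['K']).T@c['R']
    o=-c['R'].T@c['t']; return o+d*((z-o[2])/d[:,2])[:,None]
def proj(c,P):
    p=np.atleast_2d(P)@c['R'].T+c['t']; p=p@c['K'].T; return p[:,:2]/p[:,2:]
def cloud(c):
    v,u=np.mgrid[0:400,0:640]; Z=c['range_z']; d=np.stack([u,v,np.ones_like(u)],-1)@np.linalg.inv(c['K']).T
    return (d*Z[...,None]-c['t'])@c['R']
E
python3 - <<'E'
from h import *
a=cam('top','top1'); b=cam('side','side1')
for c in(a,b): print(-c['R'].T@c['t'], c['K'][0,0])
o=monitor.get_obs(); print({k:np.round(o[k],4) for k in o}, ctrl.tcp_to_grasp)
cv2.imwrite('pics/both.png',cv2.resize(np.vstack([a['image'],b['image']])[:,:,::-1],(480,600)))
E
```

```text
[ 0.4734666  -0.03581531  0.86075836] 435.81849379447266
[-0.03514013  0.8311263   0.73581702] 509.60763504232875
{'time_s': np.float64(0.1), 'qpos': array([-1.3046,  0.3004,  1.5215,  0.    ,  1.3207, -0.0666]), 'joint_vel': array([ 0.0003, -0.0002, -0.0016, -0.0021, -0.0017, -0.0002]), 'tau': array([ 3.00000e-04, -5.32646e+01, -3.53285e+01,  7.09000e-02,
        2.35000e-02, -1.00000e-04]), 'ee_pos': array([ 0.1796, -0.5196,  0.205 ]), 'eef_rot': array([-3.1406e+00, -1.0000e-04,  3.3280e-01]), 'force': array([0.1667, 0.3382, 0.0479]), 'moment': array([-0.0105,  0.0133, -0.0229]), 'grip_force': np.float64(0.0), 'grip_width': np.float64(0.0941)} -0.0188
```

View pics/top1.png

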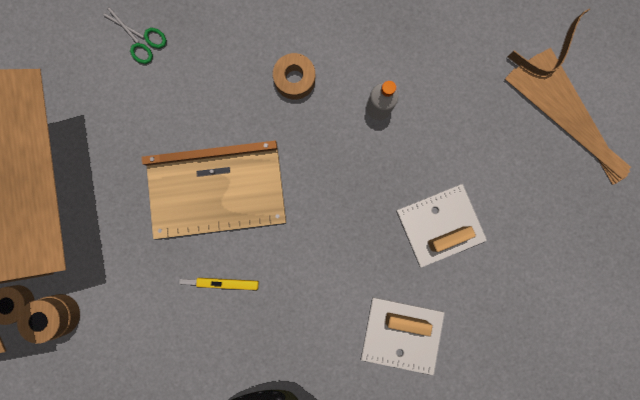

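View pics/side1.png

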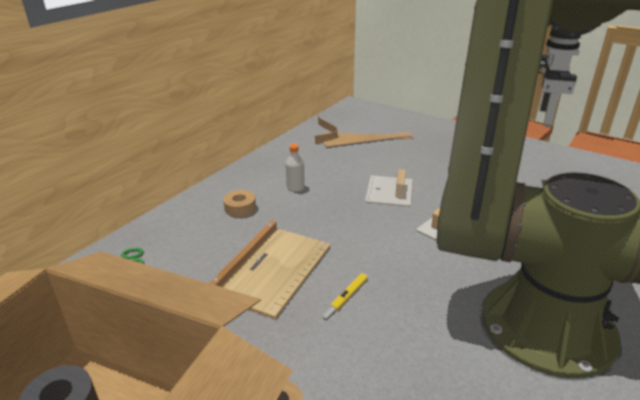

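The top view shows two look-alike plates. A is at (441,226) with its hole at (435,210) on the far side, and B is at (403,337) with its hole at (400,352). A lies farther right in the image, which is the robot's right, so it should be the one meant. The jig is at (216,190) with its slot at (213,172), the roll at (294,76), the glue at (385,97) and the cutter at (220,284). I'll confirm with an enlarged crop and measure.

Run:
```python
from h import *
c=cam('top'); im=c['image']; P=cloud(c)
crop=np.hstack([cv2.resize(im[180:390,350:500],(420,588),interpolation=cv2.INTER_CUBIC), cv2.resize(cv2.resize(im[150:200,180:245],(380,292),interpolation=cv2.INTER_CUBIC),(380,588//2))[:294].repeat(1,0) if 0 else np.vstack([cv2.resize(im[150:200,180:245],(380,292),interpolation=cv2.INTER_CUBIC),cv2.resize(im[130:250,140:296],(380,296))])])
cv2.imwrite('pics/crop1.png',crop[:,:,::-1])
hsv=cv2.cvtColor(im,cv2.COLOR_RGB2HSV)
w=((hsv[...,1]<40)&(hsv[...,2]>170)).astype(np.uint8)
# template: white + wood, filled
ct,_=cv2.findContours(w,cv2.RETR_EXTERNAL,cv2.CHAIN_APPROX_NONE)
for k in ct:
    if cv2.contourArea(k)<1500: continue
    W=ray(c,k[:,0,:],0.006)[:,:2]; r=cv2.minAreaRect((W*1000).astype(np.float32)); print('plate',r,np.round(cv2.boxPoints(r),1).tolist())
    x,y,ww,hh=cv2.boundingRect(k)
    m=np.zeros_like(w); cv2.drawContours(m,[cv2.convexHull(k)],-1,1,-1)
    dk=(m>0)&(hsv[...,2]<140)&(hsv[...,1]<60)&(cv2.erode(m,np.ones((15,15)))>0)
    n,l,s,cen=cv2.connectedComponentsWithStats(dk.astype(np.uint8))
    for i in range(1,n):
        if s[i,4]>15: print(' hole',cen[i],s[i,4],ray(c,cen[i],0.003)[0])
    bar=(m>0)&(P[...,2]>0.044)&(hsv[...,1]>60); q=P[bar][:,:2].astype(np.float32)*1000; print(' bar',bar.sum(),cv2.minAreaRect(q),P[bar][:,2].mean())
# jig
J=(hsv[...,1]>50)&(P[...,2]>0.006)&(P[...,2]<0.017); J[:,:130]=0;J[:,300:]=0;J[:130]=0;J[260:]=0
r=cv2.minAreaRect(P[J][:,:2].astype(np.float32)*1000);print('board',r,cv2.boxPoints(r).round(1).tolist())
Rl=(P[...,2]>0.026)&(P[...,2]<0.04); Rl[:,:130]=0;Rl[:,285:]=0;Rl[:130]=0;Rl[200:]=0
q=P[Rl]; r=cv2.minAreaRect(q[:,:2].astype(np.float32)*1000);print('rail',r,cv2.boxPoints(r).round(1).tolist(),q[:,2].mean())
sub=P[160:185,190:240]; g=hsv[160:185,190:240]
pin=np.argwhere((sub[...,2]>0.016)&(g[...,2]<255)); pin=[(v+160,u+190) for v,u in pin if P[v+160,u+190,2]<0.025 ]
print('pin px',[(u,v,round(float(P[v,u,2]),4)) for v,u in pin])
```

```text
plate ((277.84307861328125, -205.5596923828125), (139.22911071777344, 119.07178497314453), 80.06993103027344) [[207.1999969482422, -263.8999938964844], [324.5, -284.3999938964844], [348.5, -147.3000030517578], [231.1999969482422, -126.69999694824219]]
 hole [402.11111111 331.125     ] 72 [ 0.28582761 -0.20531908  0.003     ]
 hole [399.88636364 352.54545455] 44 [ 0.24558364 -0.20144071  0.003     ]
 bar 546 ((367.36395263671875, -129.8315887451172), (278.60455322265625, 52.60100555419922), 52.235435485839844) 0.05298091385720836
plate ((491.66131591796875, -279.79486083984375), (119.43655395507812, 139.06336975097656), 23.418270111083984) [[409.20001220703125, -239.6999969482422], [464.5, -367.29998779296875], [574.0999755859375, -319.8999938964844], [518.7999877929688, -192.3000030517578]]
 hole [435.08108108 209.54054054] 37 [ 0.52156681 -0.2679516   0.003     ]
 hole [429.3        249.13333333] 30 [ 0.4438586  -0.25691197  0.003     ]
 bar 524 ((460.0255432128906, -183.9792938232422), (44.17445373535156, 294.2473449707031), 3.3543097972869873) 0.05620667208246162
board ((545.63629
[... 900 characters left out ...]
, np.int64(171), 0.0203), (np.int64(211), np.int64(171), 0.0212), (np.int64(212), np.int64(171), 0.0212), (np.int64(213), np.int64(171), 0.0218), (np.int64(214), np.int64(171), 0.0174), (np.int64(209), np.int64(172), 0.0212), (np.int64(210), np.int64(172), 0.0233), (np.int64(211), np.int64(172), 0.022), (np.int64(212), np.int64(172), 0.022), (np.int64(213), np.int64(172), 0.022), (np.int64(214), np.int64(172), 0.0167), (np.int64(225), np.int64(172), 0.0162), (np.int64(210), np.int64(173), 0.0218), (np.int64(211), np.int64(173), 0.0207), (np.int64(212), np.int64(173), 0.023), (np.int64(213), np.int64(173), 0.0168), (np.int64(196), np.int64(181), 0.0173), (np.int64(211), np.int64(184), 0.017)]
```

View pics/crop1.png

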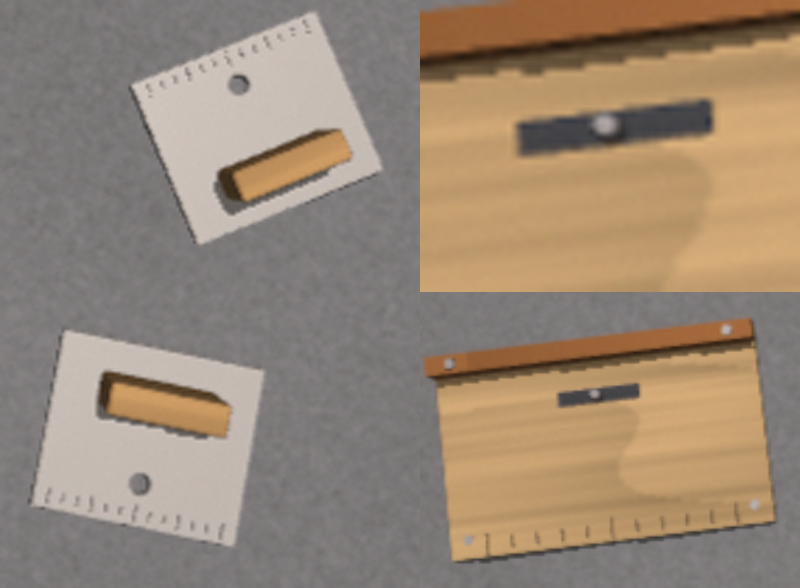

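The crop confirms A (upper plate, ruler edge and hole on the far side) is the rightmost, with centre y ≈ -0.280 against -0.206 for B. The pin shows as a bright dot in the dark slot at about (211.5,171.4). I'll move above A's bar: grip ≈ (0.466,-0.291), tool yaw 1.979.

Request:
{"op": "apply_moves", "data": {"plan": [34.5,-12.3,8,0,34.5,-12.3,8,0,34.5,-12.3,8,0,34.5,-12.3,8,0,34.5,-12.3,8,0,34.5,-12.3,8,0,34.5,-12.3,8,0,34.5,-12.3,8,0,34.5,-12.3,8,0,34.5,-12.3,8,0,0,0,0,-0.14,0,0,0,-0.14,0,0,0,-0.14,0,0,0,-0.14,0,0,0,-0.14,0,0,0,-0.14,0,0,0,-0.14,0,0,0,-0.14,0,0,0,-0.14,0,0,0,-0.14], "hand": 1, "squeeze": 25}}

```text
time_s: 2.15
ee_pos: [0.4655, -0.2908, 0.1252]
eef_rot: [-3.141, -0.0, 1.739]
force: [-0.6, 0.6, -0.1]
grip_width: 0.0939
grip_force: 0.0
```

Request:
{"op": "apply_moves", "data": {"plan": [0,0,0,-0.12,0,0,0,-0.126,0,0,0,0,0,0,0,0]}}

```text
time_s: 2.55
ee_pos: [0.4655, -0.2908, 0.1253]
eef_rot: [-3.141, -0.0, 1.975]
force: [0.6, 0.5, 0.0]
grip_width: 0.0938
grip_force: 0.0
```

```bash
cat >> h.py <<'E'
def to(x,y,z,yaw):
    o=monitor.get_obs(); p=o['ee_pos']; w=o['eef_rot'][2]; d=(np.array([x,y,z])-p)*1000
    print('now',p.round(4),o['eef_rot'].round(4),'t',o['time_s'],'F',o['force'].round(2)); print('tool shift mm',np.round([d[0]*np.cos(w)+d[1]*np.sin(w), d[0]*np.sin(w)-d[1]*np.cos(w), -d[2]],2),'spin',round(float((w-yaw+np.pi)%(2*np.pi)-np.pi),4))
E
python3 - <<'E'
from h import *
c=cam('top'); print('pin',ray(c,[[211.5,171.3]],.022))
P=cloud(c)
# rail front edge at top: reddish wood edge per column
h=cv2.cvtColor(c['image'],cv2.COLOR_RGB2HSV)
red=(h[...,0]<14)&(h[...,1]>110)&(h[...,2]>90); red[:130]=0; red[180:]=0
pts=[(u,np.flatnonzero(red[:,u]).max()+.5) for u in range(155,272,2) if red[:,u].any()]
W=ray(c,pts,.032)[:,:2]*1000; l=cv2.fitLine(W.astype(np.float32),cv2.DIST_HUBER,0,.01,.01).ravel(); print('rail line',l, np.degrees(np.arctan2(-l[0],l[1])))
b=np.array([210+0,171.]); pin=ray(c,[[211.5,171.3]],.022)[0,:2]*1000; n=np.array([l[1],-l[0]]); print('pin-rail dist',(l[2:]-pin)@n)
to(.466,-.291,.016,1.979)
w=cam('wrist','wrist1')
print(proj(w,[[.466,-.291,.051],[.5216,-.268,.006]]))
E
```

```text
pin [[0.58350109 0.1709982  0.022     ]]
rail line [ 1.4593579e-01 -9.8929405e-01  6.1304034e+02  1.6599457e+02] -171.60852
pin-rail dist -28.492801602313502
now [ 0.4655 -0.2908  0.1254] [-3.1415e+00 -2.0000e-04  1.9753e+00] t 2.6 F [ 1.16 -0.35  0.99]
tool shift mm [ -0.35   0.37 109.35] spin -0.0037
[[310.42349357 206.36017824]
 [368.38066192 193.53895095]]
```

View pics/wrist1.png

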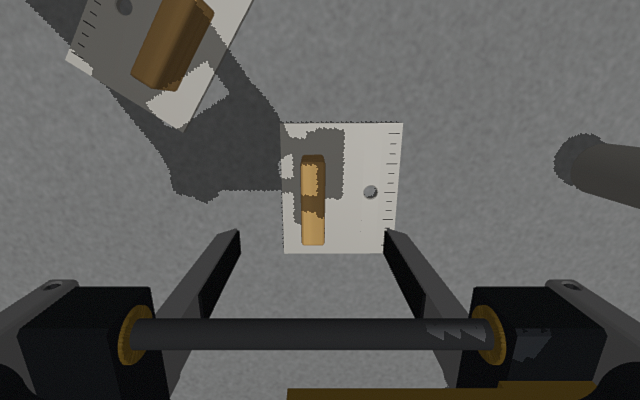

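The wrist view shows the bar at about (313,200), midway between the fingers, and the hole at (370,192). Both agree with the prediction. I'll descend and grip.

Request:
{"op": "apply_moves", "data": {"plan": [0,0.3,20,0,0,0,20,0,0,0,20,0,0,0,20,0,0,0,12,0,0,0,10,0,0,0,7,0,0,0,0,0]}}

```text
time_s: 3.45
ee_pos: [0.4657, -0.2906, 0.0159]
eef_rot: [-3.141, -0.001, 1.978]
force: [0.2, -0.3, -0.7]
grip_width: 0.0942
grip_force: 0.0
```

Request:
{"op": "apply_moves", "data": {"plan": [0,0,0,0,0,0,0,0,0,0,0,0,0,0,0,0,0,0,0,0,0,0,0,0,0,0,0,0,0,0,0,0,0,0,0,0,0,0,0,0,0,0,0,0,0,0,0,0], "hand": -1, "squeeze": 30}}

```text
time_s: 4.65
ee_pos: [0.4659, -0.2907, 0.0165]
eef_rot: [3.142, 0.0, 1.979]
force: [-0.4, 0.7, -0.0]
grip_width: 0.022
grip_force: 30.0
```

Grip is good. Lift and carry it over the jig, a little short of the rail and to the right of the pin.

Request:
{"op": "apply_moves", "data": {"plan": [0,0,-10,0,0,0,-25,0,0,0,-25,0,27,15.8,0,0,27,15.8,0,0,27,15.8,0,0,27,15.8,0,0,27,15.8,0,0,27,15.8,0,0,27,15.8,0,0,27,15.8,0,0,27,15.8,0,0,27,15.8,0,0,27,15.8,0,0,27,15.8,0,0,27,15.8,0,0,26,15.5,0,0,0,0,0,0.13,0,0,0,0.13,0,0,0,0]}}

```text
time_s: 6.65
ee_pos: [0.5189, 0.1431, 0.0768]
eef_rot: [-3.142, 0.0, 1.717]
force: [0.4, -0.4, -3.2]
grip_width: 0.0219
grip_force: 30.0
```

Run:
```python
from h import *
to(.5189,.1432,.0765,1.7175)
c=cam('top','top2'); P=cloud(c); h=cv2.cvtColor(c['image'],cv2.COLOR_RGB2HSV)
s=cam('side','side2')
cv2.imwrite('pics/c2.png',np.hstack([cv2.resize(c['image'][110:260,130:310],(400,333)),cv2.resize(s['image'][180:330,190:370],(400,333))])[:,:,::-1])
w=((h[...,1]<40)&(h[...,2]>150)).astype(np.uint8); w[:,:130]=0; w[:,330:]=0
k=max(cv2.findContours(w,cv2.RETR_EXTERNAL,cv2.CHAIN_APPROX_NONE)[0],key=cv2.contourArea)
print(cv2.contourArea(k)); m=w>0; m&=(P[...,2]>.05)&(P[...,2]<.08); q=P[m]; A=np.c_[q[:,:2],np.ones(len(q))]; print('plane top',np.linalg.lstsq(A,q[:,2],rcond=None)[0],np.median(q[:,2]))
```

```text
now [0.5189 0.1431 0.0768] [-3.1416  0.      1.7171] t 6.65 F [ 0.37 -0.4  -3.15]
tool shift mm [ 0.06 -0.02  0.35] spin -0.0004
1579.0
plane top [-0.00183533  0.00157569  0.06672305] 0.06585243972417422
```

View pics/c2.png

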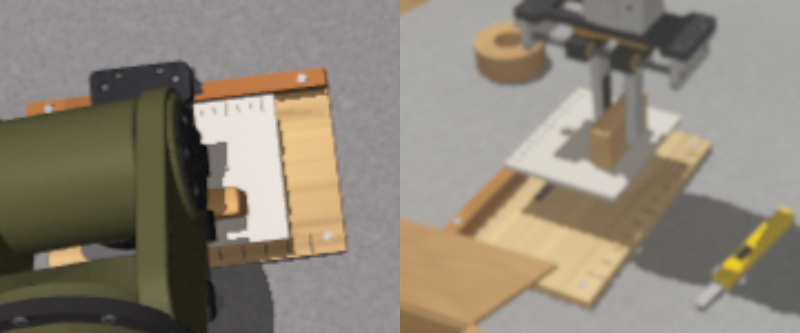

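The plate hangs level at a 0.060 m underside, over the board, right of the pin and clear of the rail. Next, lower to just above the pin's height and look with the wrist camera.

Request:
{"op": "apply_moves", "data": {"plan": [0,0,10,0,0,0,10,0,0,0,8,0,0,0,5,0,0,0,0,0,0,0,0,0]}}

```text
time_s: 7.35
ee_pos: [0.5191, 0.143, 0.0435]
eef_rot: [-3.142, -0.0, 1.719]
force: [-0.3, -0.1, -2.6]
grip_width: 0.0216
grip_force: 30.0
```

Run:
```python
from h import *
to(.5189,.1432,.0425,1.7175)
w=cam('wrist','w2'); pin=[.5835,.171]; xj=np.array([.9893,.1459]);yj=np.array([-.1459,.9893])
g=np.array(monitor.get_obs()['ee_pos'][:2]); hole=g+60*xj/1000
print('pin',proj(w,[[*pin,.022]]),'hole',proj(w,[[*hole,.033]]))
for t in(-.06,0,.06): print('rail foot/top',proj(w,[[*(pin+.0285*xj+t*yj),.012],[*(pin+.0285*xj+t*yj),.032]]).round(1),'edge',proj(w,[[*(g+.088*xj+t*yj),.033]]).round(1))
```

```text
now [0.5191 0.143  0.0435] [-3.1416 -0.      1.7189] t 7.35 F [-0.29 -0.1  -2.59]
tool shift mm [ 0.25 -0.16  0.97] spin 0.0014
pin [[405.41161294 205.39364541]] hole [[396.61778259 235.56663573]]
rail foot/top [[430.4 273.1]
 [440.8 287.5]] edge [[427.3 309.7]]
rail foot/top [[439.8 201.3]
 [452.  210.1]] edge [[437.2 235.7]]
rail foot/top [[450.9 117.4]
 [465.4 118.3]] edge [[448.9 148.2]]
```

View pics/w2.png

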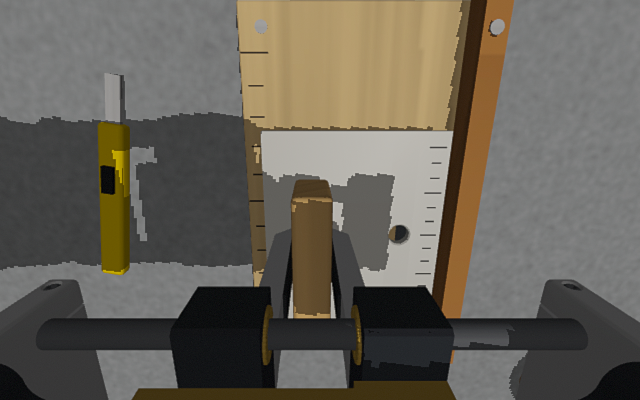

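The wrist view shows the hole at (399,234), within 3 px of the prediction, and the plate between the board's right end and the rail. I'll check the edge's squareness to the rail numerically.

```bash
cat >> h.py <<'E'
def edge(zp,zr,rows=range(140,280,3),lo=425):
    w=cam('wrist'); h=cv2.cvtColor(w['image'],cv2.COLOR_RGB2HSV).astype(int)
    white=(h[...,1]<40)&(h[...,2]>120); red=(h[...,0]<14)&(h[...,1]>140)&(h[...,2]>130)
    a=[];b=[]
    for v in rows:
        q=np.flatnonzero(white[v,380:470]); r=np.flatnonzero(red[v,lo:]) 
        if len(q): a.append((380+q.max()+.5,v))
        if len(r): b.append((lo+r.min()-.5,v))
    out=[]
    for n,p,z in(('plate',a,zp),('rail',b,zr)):
        W=(ray(w,p,z)[:,:2]*1000).astype(np.float32); l=cv2.fitLine(W,cv2.DIST_HUBER,0,.01,.01).ravel(); l[:2]*=np.sign(l[1]); out.append(l); print(n,len(p),p[0],p[-1],'yaw',np.arctan2(-l[0],l[1]).round(4),l[2:])
    n=np.array([out[1][1],-out[1][0]]); print('gap mm',(out[1][2:]-out[0][2:])@n)
    return w
E
python3 - <<'E'
from h import *
edge(.033,.032)
E
```

```text
plate 47 (np.float64(451.5), 140) (np.float64(469.5), 278) yaw 0.1498 [603.24445 185.3773 ]Traceback (most recent call last):
  File "<stdin>", line 2, in <module>
  File "h.py", line 28, in edge
    W=(ray(w,p,z)[:,:2]*1000).astype(np.float32); l=cv2.fitLine(W,cv2.DIST_HUBER,0,.01,.01).ravel(); l[:2]*=np.sign(l[1]); out.append(l); print(n,len(p),p[0],p[-1],'yaw',np.arctan2(-l[0],l[1]).round(4),l[2:])
       ~~~^^^^^^^
  File "h.py", line 8, in ray
    uv=np.atleast_2d(np.array(uv,float)); d=np.c_[uv,np.ones(len(uv))]@np.linalg.inv(c['K']).T@c['R']
                                            ~~~~~~~~~~~~~~~~~~~~~~~~~~^~~~~~~~~~~~~~~~~~~~~~~~
ValueError: matmul: Input operand 1 has a mismatch in its core dimension 0, with gufunc signature (n?,k),(k,m?)->(n?,m?) (size 3 is different from 1)
```

Plate yaw 0.150 against rail 0.147, so it is square. Bring the edge towards the rail.

Request:
{"op": "apply_moves", "data": {"plan": [0,2,0.5,0,0,2,0.5,0,0,1,0,0,0,0.5,0,0,0,0.5,0,0,0,0,0,0,0,0,0,0]}}

```text
time_s: 8.15
ee_pos: [0.5249, 0.1438, 0.0425]
eef_rot: [-3.142, 0.0, 1.719]
force: [0.1, -0.4, -1.7]
grip_width: 0.0216
grip_force: 30.0
```

Request:
{"op": "apply_moves", "data": {"plan": [0,0.5,0,0,0,0,0,0]}}

```text
time_s: 8.35
ee_pos: [0.5255, 0.1439, 0.0425]
eef_rot: [3.142, -0.0, 1.719]
force: [-0.3, 0.0, -2.3]
grip_width: 0.0222
grip_force: 30.0
```

Request:
{"op": "apply_moves", "data": {"plan": [0,0.5,0,0,0,0,0,0]}}

```text
time_s: 8.55
ee_pos: [0.526, 0.144, 0.0424]
eef_rot: [3.142, 0.0, 1.719]
force: [0.6, 0.3, -2.0]
grip_width: 0.022
grip_force: 30.0
```

Request:
{"op": "apply_moves", "data": {"plan": [0,0.5,0,0,0,0,0,0]}}

```text
time_s: 8.75
ee_pos: [0.5265, 0.1441, 0.0425]
eef_rot: [3.142, -0.0, 1.719]
force: [0.0, -0.1, -1.9]
grip_width: 0.022
grip_force: 30.0
```

Still free. Continue in small steps.

Request:
{"op": "apply_moves", "data": {"plan": [0,0.5,0,0,0,0,0,0]}}

```text
time_s: 8.95
ee_pos: [0.527, 0.1442, 0.0424]
eef_rot: [3.142, -0.0, 1.719]
force: [0.7, 0.4, -2.0]
grip_width: 0.0219
grip_force: 30.0
```

Request:
{"op": "apply_moves", "data": {"plan": [0,0.5,0,0,0,0,0,0]}}

```text
time_s: 9.15
ee_pos: [0.5275, 0.1442, 0.0424]
eef_rot: [3.142, 0.0, 1.719]
force: [0.8, -0.2, -3.4]
grip_width: 0.0217
grip_force: 30.0
```

Request:
{"op": "apply_moves", "data": {"plan": [0,0.3,0,0,0,0,0,0]}}

```text
time_s: 9.35
ee_pos: [0.5278, 0.1443, 0.0424]
eef_rot: [3.142, -0.0, 1.719]
force: [0.5, -0.4, -2.9]
grip_width: 0.0213
grip_force: 30.0
```

Request:
{"op": "apply_moves", "data": {"plan": [0,0.4,0,0,0,0,0,0]}}

```text
time_s: 9.55
ee_pos: [0.5282, 0.1444, 0.0425]
eef_rot: [3.141, -0.0, 1.719]
force: [-0.2, -0.8, -2.6]
grip_width: 0.0216
grip_force: 30.0
```

Request:
{"op": "apply_moves", "data": {"plan": [0,0.4,0,0,0,0,0,0]}}

```text
time_s: 9.75
ee_pos: [0.5285, 0.1444, 0.0424]
eef_rot: [3.142, -0.0, 1.719]
force: [-0.6, -0.1, -2.1]
grip_width: 0.0213
grip_force: 30.0
```

Request:
{"op": "apply_moves", "data": {"plan": [0,0.4,0,0,0,0,0,0]}}

```text
time_s: 9.95
ee_pos: [0.5287, 0.1445, 0.0424]
eef_rot: [-3.141, -0.0, 1.719]
force: [-1.8, -0.1, -1.5]
grip_width: 0.0219
grip_force: 30.0
```

Rail contact at about 1.8 N. Now lower gently onto the pin.

Request:
{"op": "apply_moves", "data": {"plan": [0,-0.2,1,0,0,0,1,0,0,0,1,0,0,0,0.4,0,0,0,0,0]}}

```text
time_s: 10.45
ee_pos: [0.5287, 0.1444, 0.039]
eef_rot: [-3.142, 0.0, 1.719]
force: [-0.3, 0.3, -3.6]
grip_width: 0.022
grip_force: 30.0
```

Request:
{"op": "apply_moves", "data": {"plan": [0,0,0.4,0,0,0,0,0]}}

```text
time_s: 10.65
ee_pos: [0.5287, 0.1444, 0.0386]
eef_rot: [-3.142, 0.0, 1.719]
force: [-0.1, -1.1, -2.1]
grip_width: 0.0221
grip_force: 30.0
```

Request:
{"op": "apply_moves", "data": {"plan": [0,0,0.4,0,0,0,0,0]}}

```text
time_s: 10.85
ee_pos: [0.5288, 0.1444, 0.0384]
eef_rot: [3.141, -0.0, 1.719]
force: [-1.5, -0.5, -0.2]
grip_width: 0.0218
grip_force: 30.0
```

On the pin with about 2 N. By vision the hole is ~18 mm short of it. Slide along the rail.

Request:
{"op": "apply_moves", "data": {"plan": [1.5,0,0,0,1.5,0,0,0,1.5,0,0,0,1.5,0,0,0,0,0,0,0]}}

```text
time_s: 11.35
ee_pos: [0.5278, 0.1503, 0.0384]
eef_rot: [3.142, 0.0, 1.719]
force: [-2.8, -4.3, 2.3]
grip_width: 0.0222
grip_force: 30.0
```

Request:
{"op": "apply_moves", "data": {"plan": [1.5,0,0,0,1.5,0,0,0,1.5,0,0,0,0.5,0,0,0,0,0,0,0]}}

```text
time_s: 11.85
ee_pos: [0.5271, 0.1551, 0.0384]
eef_rot: [-3.142, 0.0, 1.719]
force: [-3.2, -5.4, 2.0]
grip_width: 0.0221
grip_force: 30.0
```

Request:
{"op": "apply_moves", "data": {"plan": [1,0,0,0,1,0,0,0,0,0,0,0]}}

```text
time_s: 12.15
ee_pos: [0.5267, 0.1573, 0.0383]
eef_rot: [-3.141, 0.0, 1.719]
force: [-1.9, -3.0, 1.3]
grip_width: 0.0215
grip_force: 30.0
```

Request:
{"op": "apply_moves", "data": {"plan": [1,-0.1,-0.1,0,0,0,0,0]}}

```text
time_s: 12.35
ee_pos: [0.5266, 0.1586, 0.0383]
eef_rot: [3.141, -0.0, 1.719]
force: [0.7, 0.3, -0.7]
grip_width: 0.0216
grip_force: 30.0
```

Request:
{"op": "apply_moves", "data": {"plan": [1,0,0,0,0,0,0,0]}}

```text
time_s: 12.55
ee_pos: [0.5263, 0.1595, 0.0382]
eef_rot: [-3.142, -0.0, 1.719]
force: [0.1, -0.2, -1.6]
grip_width: 0.0219
grip_force: 30.0
```

Request:
{"op": "apply_moves", "data": {"plan": [1,0,0,0,0,0,0,0]}}

```text
time_s: 12.75
ee_pos: [0.5262, 0.1604, 0.0383]
eef_rot: [-3.141, -0.0, 1.719]
force: [0.2, -0.3, -1.6]
grip_width: 0.0217
grip_force: 30.0
```

The support vanished near y ≈ 0.158, so the bevel has entered the hole. The centre is about 3.5 mm beyond that, agreeing with vision. Go 1.4 mm more, then lower while watching the force.

Request:
{"op": "apply_moves", "data": {"plan": [1.4,0,0,0,0,0,0.5,0,0,0,0.5,0,0,0,0.5,0,0,0,0.5,0,0,0,0,0]}}

```text
time_s: 13.35
ee_pos: [0.526, 0.1616, 0.0362]
eef_rot: [-3.141, 0.0, 1.719]
force: [-0.4, -0.3, -1.9]
grip_width: 0.0213
grip_force: 30.0
```

Request:
{"op": "apply_moves", "data": {"plan": [0,0,0.7,0,0,0,0.7,0,0,0,0,0]}}

```text
time_s: 13.65
ee_pos: [0.526, 0.1616, 0.0348]
eef_rot: [-3.141, -0.0, 1.719]
force: [-0.4, -0.1, -1.9]
grip_width: 0.0218
grip_force: 30.0
```

Request:
{"op": "apply_moves", "data": {"plan": [0,0,0.7,0,0,0,0.7,0,0,0,0,0]}}

```text
time_s: 13.95
ee_pos: [0.526, 0.1616, 0.0334]
eef_rot: [-3.141, 0.0, 1.719]
force: [0.7, 0.3, -2.6]
grip_width: 0.0217
grip_force: 30.0
```

The pin is in the hole with no load. Continue down to the board.

Request:
{"op": "apply_moves", "data": {"plan": [0,0,1,0,0,0,1,0,0,0,1,0,0,0,0.8,0,0,0,0,0]}}

```text
time_s: 14.45
ee_pos: [0.526, 0.1616, 0.0296]
eef_rot: [-3.141, 0.0, 1.719]
force: [0.7, 0.4, -1.9]
grip_width: 0.022
grip_force: 30.0
```

Request:
{"op": "apply_moves", "data": {"plan": [0,0,0.5,0,0,0,0,0]}}

```text
time_s: 14.65
ee_pos: [0.5261, 0.1616, 0.0292]
eef_rot: [3.142, -0.0, 1.719]
force: [-0.9, -0.3, -2.1]
grip_width: 0.022
grip_force: 30.0
```

Request:
{"op": "apply_moves", "data": {"plan": [0,0,0.4,0,0,0,0,0]}}

```text
time_s: 14.85
ee_pos: [0.526, 0.1616, 0.0288]
eef_rot: [-3.142, -0.0, 1.719]
force: [-0.7, -0.7, -2.7]
grip_width: 0.0221
grip_force: 30.0
```

Request:
{"op": "apply_moves", "data": {"plan": [0,0,0.3,0,0,0,0,0]}}

```text
time_s: 15.05
ee_pos: [0.526, 0.1616, 0.0285]
eef_rot: [-3.142, 0.0, 1.719]
force: [0.1, -0.8, -2.8]
grip_width: 0.0218
grip_force: 30.0
```

Request:
{"op": "apply_moves", "data": {"plan": [0,0,0.3,0,0,0,0,0]}}

```text
time_s: 15.25
ee_pos: [0.5261, 0.1616, 0.0284]
eef_rot: [3.142, -0.0, 1.719]
force: [-2.8, -0.2, 1.4]
grip_width: 0.0219
grip_force: 30.0
```

Run:
```python
from h import *
w=cam('wrist'); im=w['image']; o=monitor.get_obs(); print(o['ee_pos'],o['force'])
cv2.imwrite('pics/w3.png',np.hstack([cv2.resize(im[120:300,340:500],(480,540),interpolation=cv2.INTER_CUBIC)])[:,:,::-1])
```

```text
[0.5260834  0.16163158 0.02845993] [-1.19787348 -0.87270587  1.68994976]
```

View pics/w3.png

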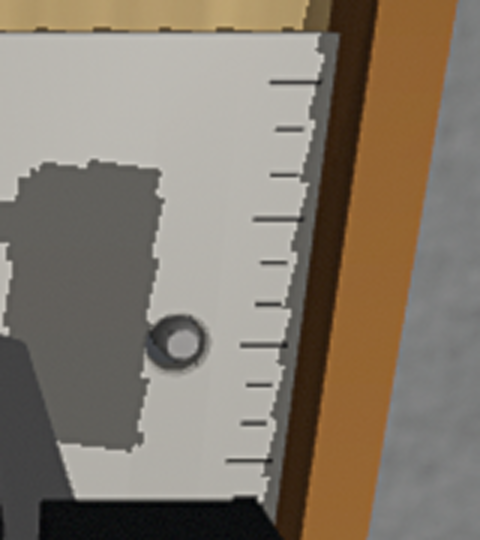

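The pin top sits inside the hole at crop (180,342), the edge runs along the rail, and the plate is on the board with light contact. Release and retreat.

Request:
{"op": "apply_moves", "data": {"plan": [0,0,-0.2,0,0,0,0,0,0,0,0,0,0,0,0,0,0,0,0,0,0,0,0,0,0,0,0,0,0,0,0,0], "hand": 0}}

```text
time_s: 16.1
ee_pos: [0.526, 0.1616, 0.0284]
eef_rot: [-3.142, -0.0, 1.719]
force: [-0.7, -0.2, 0.3]
grip_width: 0.0472
grip_force: 0.0
```

Request:
{"op": "apply_moves", "data": {"plan": [0,0,-5,0,0,0,-15,0,0,0,-25,0,0,0,-30,0,0,0,-30,0,-40,-40,-20,0,-40,-40,0,0,-40,-30,0,0,-40,-10,0,0,-40,0,0,0,-40,0,0,0,-40,0,0,0,0,0,0,0]}}

```text
time_s: 17.4
ee_pos: [0.4585, -0.1237, 0.1513]
eef_rot: [3.14, 0.001, 1.715]
force: [1.3, 0.8, 0.2]
grip_width: 0.0468
grip_force: 0.0
```

Run:
```python
from h import *
c=cam('top','top3'); P=cloud(c); h=cv2.cvtColor(c['image'],cv2.COLOR_RGB2HSV)
cv2.imwrite('pics/c3.png',cv2.resize(c['image'],(800,500))[:,:,::-1])
w=((h[...,1]<40)&(h[...,2]>150)).astype(np.uint8); w[:,:130]=0; w[:,330:]=0
k=max(cv2.findContours(w,cv2.RETR_EXTERNAL,cv2.CHAIN_APPROX_NONE)[0],key=cv2.contourArea)
r=cv2.minAreaRect((ray(c,k[:,0],.018)[:,:2]*1000).astype(np.float32)); print(r)
q=P[w>0]; q=q[(q[:,2]<.03)&(q[:,2]>.008)]; print(len(q),np.linalg.lstsq(np.c_[q[:,:2]-q[:,:2].mean(0),np.ones(len(q))],q[:,2],rcond=None)[0])
print(monitor.get_obs()['time_s'],monitor.get_obs()['force'])
```

```text
((551.5008544921875, 164.6578369140625), (116.88330078125, 139.59329223632812), 8.514946937561035)
3399 [ 0.00229398 -0.00276221  0.01751097]
17.45 [0.50458675 0.19230777 0.45087311]
```

View pics/c3.png

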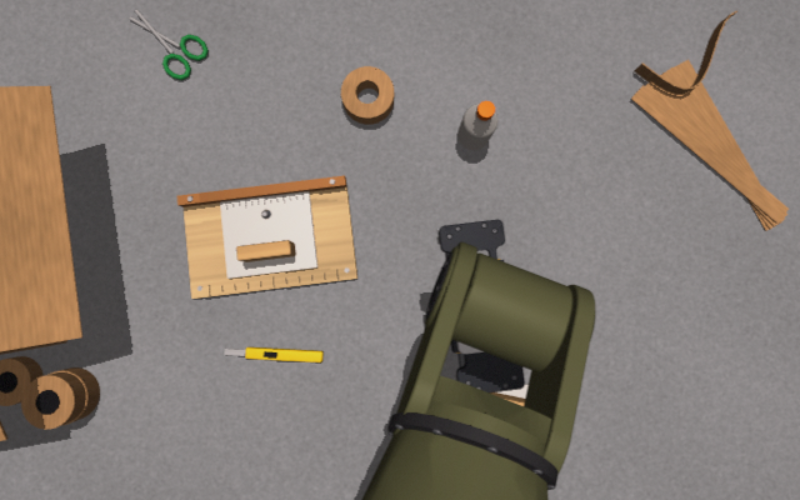

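The plate lies flat (top at 17.5 mm), with a yaw of 8.5° against the rail's 8.4° and the pin showing in the hole at (266,214). The roll, glue bottle and cutter have not moved. Handing in.

```bash
python3 -c "
from station import ctrl; print(ctrl.hand_in())"
```

```text
the job is handed in; nothing more can be done
None
```

Job handed in at about 17.5 s: the rightmost template lies flat on the jig, square to the rail with its hole over the pin, and the roll, glue bottle and cutter were left where they stood.

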